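# Close a jar on the bench capper: foot down on the lid, run knob held at the third click

### The arm

A 7-joint arm with a two-finger parallel gripper is mounted at the origin on the work surface. World frame = base frame: x ahead of the robot, y to its left, z up, the work surface at z = 0. Lengths are in mm, angles in rad, forces in N, time in s.
With the tool pointing down it reaches from about 425 to 1025 mm from the base axis. Payload 9.4 kg.
Tool frame: the origin (TCP) lies at the very end of the fingers, on their centre line; the grasp point (between the pads) lies manip.grip_point_offset behind it (manip.grip_point_offset is the distance from the TCP to the grasp point, in mm); x points along the fingers, z is the direction in which the jaws open and shut, and the axes are right-handed (so a half turn about x gives the same grasp; the last joint's range is limited). The gripper opens to 93 mm and grips with 3 to 60 N. Pads are 15 mm wide; open, the fingers measure 128 mm over their backs; the gripper's body (75 mm by 188 mm) begins 65 mm behind the grasp point.
Start: joints at [1.25, 0.599, -0.003, 1.599, 0.002, 0.943, -0.08], TCP at [174.999, -703.562, 218.618] pointing down, gripper open.
Joint ranges: [-2.57, 2.57], [-0.35, 1.97], [-1.29, 1.29], [0.11, 2.56], [-1.05, 4.19], [0.11, 1.86], [-2.63, 2.63]. Speed limits (rad/s): [2.22, 2.22, 3.01, 3.01, 3.14, 3.14, 3.14].

### API

Orientations are given as a 3x3 rotation matrix whose columns are the frame's x, y, z axes.
In Python, from rig import readout, viewer, workorder, manip gives the robot as it stands.
- The arm moves only by the tool carry_out, never from a script. Its argument "plan" is a list of rows, each an object with "claw": the gripper command: -1 is shut, 1 is fully open, values between are in proportion; "dp": the shift along the tool's x, y, z in mm, a list of three; "delta_rot": the turn, a rotation vector about the tool's x, y, z in degrees, a list of three. In form: [{"claw": claw, "dp": [dx, dy, dz], "delta_rot": [wx, wy, wz]}, ...]. A call has exactly 8 rows; each row is the pose to reach, as a shift and turn from the pose commanded when the call began, along the tool's axes at that moment; what a row does not reach only later rows make up. A row lasts 1/12 s, in which the tool goes at most 41.7 mm and 7.16 degrees, less where a joint would pass 70% of its speed; a pose out of reach is approached as far as the arm can. A call with a gripper value outside its range is refused whole. The fingers move at their own pace and stop on an object; "force" is the grip in N (left out, the last holds). Time passes only in rows, so rows that repeat a pose let the fingers close, or fill a call up. It gives the time, the measured TCP pose, the force and the opening at its end, in the units of the state.
- readout.read_state(): the state, without advancing time (a new reading comes with each control period).
- viewer.snapshot(name): name is "scene" or "side" or "wrist"; returns the picture (420x560x3 uint8, red, green, blue); there is no depth.
- viewer.camera_model(name): a dict with "mtx" (3x3 intrinsics, pixels), "R" (3x3) and "t" (3): a world point X has camera coordinates R X + t. Camera axes: x right, y down, z forward; pixel columns grow to the right and rows downward; lengths in mm; the calibration is good to about 2 mm. A picture is of the moment at which its call begins: read the wrist's pose just before it. camera_model takes no time and is no camera call; for the wrist camera it gives the pose at the moment of the call.
- workorder.finish_job(): hands the job in, once; it reports no verdict.
The state is a dict: "time_s": time; "qpos": joint angles; "joint_velocities": joint speeds; "effort": joint torques, N m; "position": TCP position; "eef_rot": TCP orientation; "contact_force": force on the tool from outside, world axes, zero at the start; "ft_torque": the same for the moment, N m; "finger_gap": finger opening in mm.
Only numpy, scipy, OpenCV 4.12 (cv2) and the standard library are available. Lean on these libraries where they do the work, as an engineer would, in place of code of your own. Each camera call takes 0.05 s, during which the arm holds its last target.

### The job

Tighten the lid of the jar that stands in the bench capper: first bring the capper's head down by its black grip, gently, until the sprung foot is pressed a little way in by the jar's lid, and let go of the grip (the head stays where it is put). Then take the red hold-to-run knob, turn it clockwise three clicks from off, not on to the fourth, and keep holding it there: it springs back to off if let go, so finish while still gripping it at the third click. Leave the jar in its rest and the other jars and the spatula where they are.

Things in the scene. Friction and masses are not known exactly. Their poses are not given: they have to be found in the camera images.
- machine: the bench capper, fixed: a stainless base 340 (x) x 420 (y) mm, deck 70 mm above the table; origin at the middle of its underside, x points away from the worker's side. In its frame: the jar rest's axis at (-30, 50) mm, the knob's axis at (-60, -130) mm, an aluminium column of 16 mm radius at (66, 165) mm, 424 mm high; a white drive housing 90 x 160 mm, 120 mm high, centred at (115, -110) mm. It stands in a different place and yaw each time, always upright
- head_grip (a point): the place to grip on the head: on the axis of the upright black grip (32 mm diameter, 44 mm tall), 20 mm below its top and 28 mm above the head's steel nose (44 mm diameter). Straight above the jar's middle; the head's white arm, 36 mm wide, runs from the nose back and to the left (50 degrees from the machine's +x towards +y) to the column 150 mm away, its top 31 mm below this point. The foot's rubber face is 104 mm below this point when the foot is free
- head (a joint): height slide of the head on the column, m: 0 fully up, grows as the head goes down, 0.11 at the bottom stop. It stays where it is left by friction: about 4 N pushes it down, 16 N lifts it. It starts between 0 and 0.025
- foot (a joint): how far the sprung foot is pushed up into the head, m: 0 free, 0.014 at its stop. The spring takes 2 N to begin, about 5 N at 0.006, 9 N at 0.014
- pad: the foot's rubber-faced round pressing plate, 60 mm diameter, 12 mm thick, under the head; origin at the middle of its lower face, z up
- rest: white dish on the deck in which the jar stands, 92 mm outside, 81 mm inside, floor 10 mm and rim 20 mm above its origin (middle of its underside); its height differs each time, its underside 0 to 18 mm above the deck
- jar: the jar to be closed: glass jar of brown pate, 76 mm diameter, with a gold lid of 80 mm diameter; 75 mm tall to the top of the lid, loose (about 0.3 kg); origin at the middle of its underside, z up
- knob (a joint): angle of the run knob, rad: 0 off, grows as it is turned clockwise seen from above. Clicks at every 24 degrees: 0.419, 0.838, 1.257 (the third), 1.676, 2.094 (end). A return spring always pulls back to 0 (about 0.11 N m at off to 0.15 N m at the third click, plus or minus about 0.04 N m round each click: the resistance drops into each click and jumps up right behind it)
- knob_grip (a point): the place to grip on the knob: on its upright axis, 12 mm below the top of its bar and 21 mm above the round grey skirt (68 mm diameter). z up, x along the bar
- knob_bar: the knob's red grip bar, 60 mm long, 14 mm wide, 34 mm tall, on top of the skirt; origin at the middle of its underside, on the knob's axis; its x axis runs along the bar (a white line marks the -x half). At off the bar lies along the machine's x axis, the line towards the worker; dots on the deck mark the clicks, white for off
- jar_left: bystander: closed jar like the one to be closed, standing on the table on the +y side of the machine; origin at the middle of its underside
- jar_right: bystander: open jar of pate, 76 mm diameter, 63 mm tall, on the table on the -y side of the machine; origin at the middle of its underside
- spatula: bystander: spatula lying on the table on the -y side of the machine; origin at the middle of its underside

How it is judged:
By the outcome, as a careful person would: the job done as asked, in the order asked, and still so for the second after the job is handed in, while the arm keeps its last pose, push and grip.
It also fails if it takes over 48 s, if anything falls off the work surface, if the arm or the gripper's body presses on something with over 40 N, if the wrist force passes 120 N, or if a joint passes its speed limit or range.

## Working session

There is one attempt and no reset: what is moved stays moved. The work goes in short steps, Python scripts to look and compute and a tool call to move; the robot and the scene stay as the last step left them, time stands still between calls to the robot, and variables do not carry over. Pictures are saved under pics/ and viewed, and the job is handed in when it is done.

Besides the shell and the picture viewer there is one more tool, called by a JSON object that holds its "op" and its "data". carry_out: Moves the arm, as the interface text tells. Its arguments: {"type":"object","properties":{"plan":{"type":"array","items":{"type":"object","properties":{"claw":{"type":"number"},"dp":{"type":"array","items":{"type":"number"}},"delta_rot":{"type":"array","items":{"type":"number"}}}}},"force":{"type":"number"}},"required":["plan"]}

```bash
ls; mkdir -p pics
python3 - <<'E'
from rig import readout, viewer, workorder, manip
import cv2,numpy as np
s=readout.read_state()
for k,v in s.items(): print(k,np.round(v,3).tolist())
print(manip.grip_point_offset)
for n in ["scene","side","wrist"]:
    im=viewer.snapshot(n); cv2.imwrite(f"pics/{n}0.png",im[:,:,::-1])
    m=viewer.camera_model(n); print(n,np.round(m["mtx"],1).tolist(),np.round(m["R"],3).tolist(),np.round(m["t"],1).tolist())
E
```

```text
pics
time_s 0.0
qpos [1.25, 0.6, -0.003, 1.6, 0.002, 0.943, -0.08]
joint_velocities [-0.0, 0.001, 0.001, -0.001, 0.0, 0.001, -0.001]
effort [0.001, -76.507, 1.497, -25.236, -0.052, 0.017, 0.0]
position [174.87, -703.078, 217.73]
eef_rot [[-0.001, 0.97, 0.241], [0.002, 0.241, -0.97], [-1.0, -0.0, -0.002]]
contact_force [-0.068, 1.375, -0.013]
ft_torque [-0.031, -0.008, -0.014]
finger_gap 93.267
18.8
scene [[386.1, 0.0, 281.7], [0.0, 386.1, 207.8], [0.0, 0.0, 1.0]] [[-0.113, 0.994, -0.008], [0.815, 0.088, -0.572], [-0.568, -0.072, -0.82]] [28.7, -336.4, 1444.8]
side [[544.4, 0.0, 285.0], [0.0, 544.4, 212.6], [0.0, 0.0, 1.0]] [[-0.775, -0.632, -0.002], [-0.338, 0.417, -0.843], [0.534, -0.653, -0.537]] [442.4, 340.4, 1225.5]
wrist [[328.2, 0.0, 276.8], [0.0, 328.2, 210.7], [0.0, 0.0, 1.0]] [[0.241, -0.97, -0.002], [-0.931, -0.232, 0.283], [-0.275, -0.067, -0.959]] [-724.5, -34.1, 390.8]
```

View pics/scene0.png

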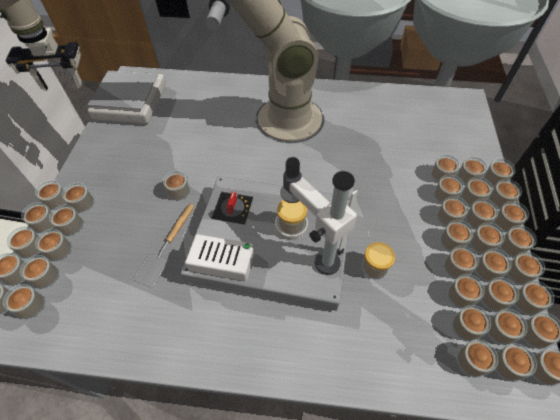

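View pics/side0.png

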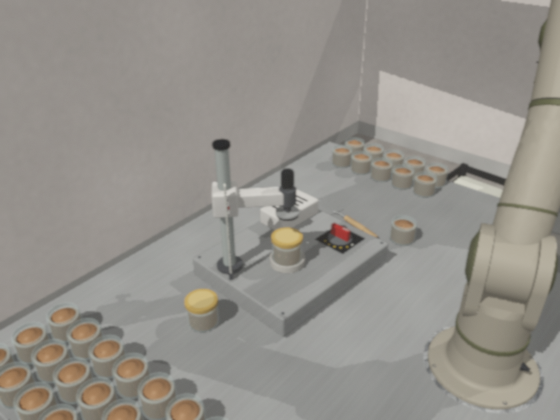

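View pics/wrist0.png

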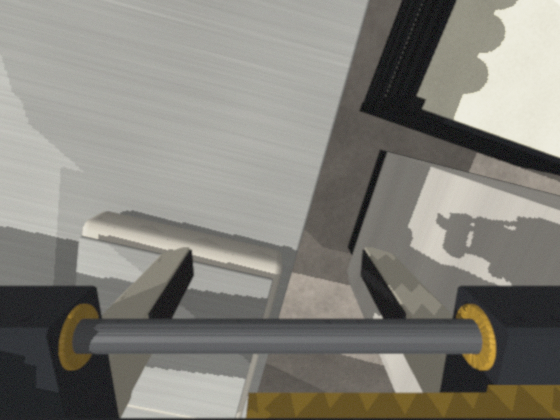

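The scene view shows the capper with grip at about (292,165), the knob at (233,203), the column top at (344,181) and the jar lid at (292,212). The side view shows the grip at (288,178), the column top at (222,145) and the knob at (341,232). I'll enlarge these areas.

Run:
```python
import cv2
a=cv2.imread("pics/scene0.png")[140:315,160:370]
cv2.imwrite("pics/s1.png",cv2.resize(a,None,fx=3.4,fy=3.4,interpolation=cv2.INTER_CUBIC))
a=cv2.imread("pics/side0.png")[130:330,190:400]
cv2.imwrite("pics/d1.png",cv2.resize(a,None,fx=3,fy=3,interpolation=cv2.INTER_CUBIC))
```

```text
(no output)
```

View pics/s1.png

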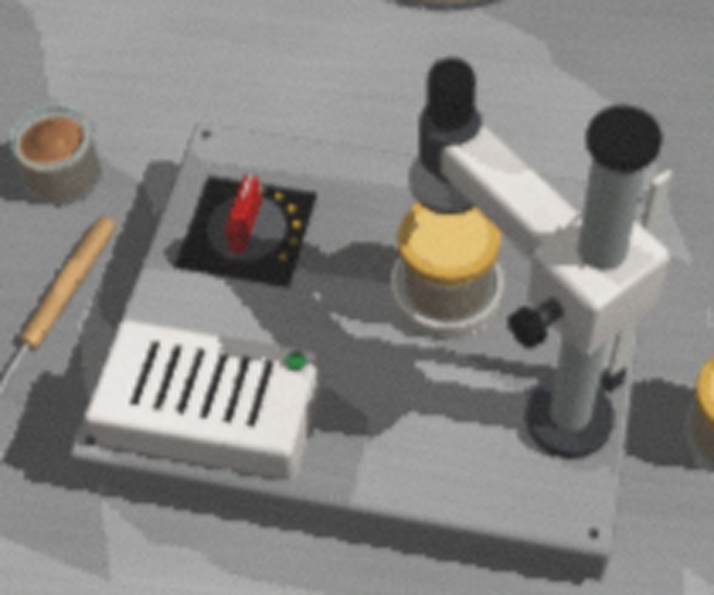

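View pics/d1.png

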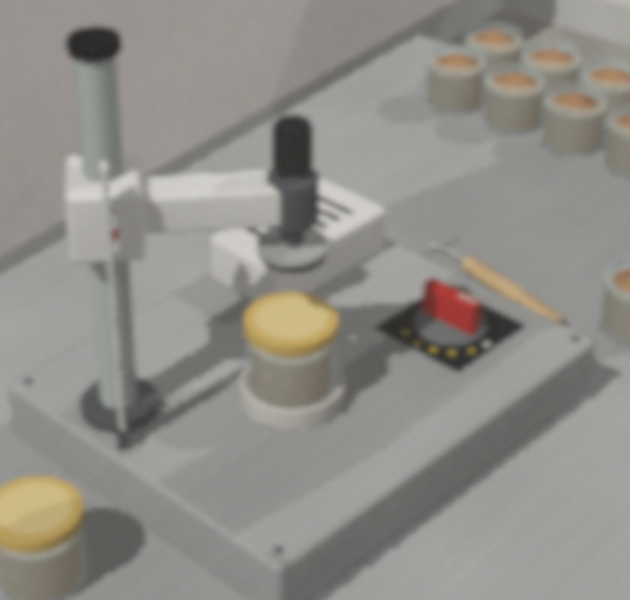

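```bash
cat > h.py <<'E'
from rig import readout, viewer, workorder, manip
import numpy as np, cv2
from scipy.optimize import least_squares
def proj(n,X,m=None):
    m=m or viewer.camera_model(n); c=m["R"]@np.asarray(X,float)+m["t"]; p=np.array(m["mtx"])@c; return p[:2]/p[2]
def tri(obs):
    # obs: list of (model,(u,v))
    f=lambda X: np.concatenate([proj(0,X,m)-p for m,p in obs])
    r=least_squares(f,[600,0,150]); return r.x, np.round(r.fun,2)
E
python3 - <<'E'
from h import *
S=viewer.camera_model("scene");D=viewer.camera_model("side")
s=lambda u,v:np.array([160+u/3.4-.35,140+v/3.4-.35])
d=lambda u,v:np.array([190+u/3-.33,130+v/3-.33])
obs=[(S,(-170,-210,70),s(195,124)),(S,(170,-210,70),s(75,455)),(S,(170,210,70),s(605,552)),
(D,(170,210,70),d(12,385)),(D,(-170,210,70),d(283,570)),(D,(-170,-210,70),d(592,345)),(S,(66,165,424),s(624,135)),(D,(66,165,424),d(93,43))]
def W(p,q):
    c,t=np.cos(p[2]),np.sin(p[2]); return np.array([p[0]+c*q[0]-t*q[1],p[1]+t*q[0]+c*q[1],q[2]])
r=least_squares(lambda p:np.concatenate([proj(0,W(p,q),m)-o for m,q,o in obs]),[600,0,0])
print(r.x,np.round(r.fun,1))
for n,a,b in [("col",s(624,135),d(93,43)),("griptop",s(453,70),d(292,122)),("skirt?",s(247,230),d(450,325)),("lid",s(449,238),d(291,322))]:
    print(n,tri([(S,a),(D,b)]))
for q in [(-60,-130,70),(-30,50,200)]: print(W(r.x,q))
E
```

```text
[ 5.42249850e+02  5.44709042e+00 -8.19858827e-02] [-0.  -1.6 -2.2 -0.5  2.5  0.5 -2.6 -0.8 -0.9 -0.2  2.  -2.5  0.8 -2.1
  0.2 -2.3]
col (array([622.5293405 , 164.06987827, 418.26853514]), array([ 0.16,  0.15,  0.23, -0.11]))
griptop (array([516.4484151 ,  58.33449072, 342.86774287]), array([ 0.04,  0.04,  0.05, -0.03]))
skirt? (array([ 472.57848418, -119.92156485,   70.08954202]), array([-0.14, -0.16, -0.17,  0.12]))
lid (array([518.08075826,  58.09950324, 150.65367854]), array([-0.06, -0.06, -0.07,  0.04]))
[ 471.80515916 -119.20260075   70.        ]
[516.44532229  57.7359644  200.        ]
```

{"op": "carry_out", "data": {"plan": [{"claw":1,"dp":[-30,15,-18],"delta_rot":[-7,0,0]},{"claw":1,"dp":[-60,32,-40],"delta_rot":[-14,0,0]},{"claw":1,"dp":[-90,50,-64],"delta_rot":[-21,0,0]},{"claw":1,"dp":[-115,70,-90],"delta_rot":[-28,0,0]},{"claw":1,"dp":[-140,90,-116],"delta_rot":[-35,0,0]},{"claw":1,"dp":[-160,110,-144],"delta_rot":[-42,0,0]},{"claw":1,"dp":[-175,132,-172],"delta_rot":[-49,0,0]},{"claw":1,"dp":[-190,155,-200],"delta_rot":[-56,0,0]}]}}

```text
time_s: 0.82
position: [277.3, -470.5, 409.6]
eef_rot: [[-0.0, 0.337, 0.941], [-0.001, 0.941, -0.337], [-1.0, -0.001, 0.0]]
contact_force: [1.4, -0.7, -0.5]
finger_gap: 92.9
```

```bash
cat >> h.py <<'E'
def st():
    s=readout.read_state(); R=np.array(s["eef_rot"])
    print("t",round(s["time_s"],2),"q",np.round(s["qpos"],2),"tcp",np.round(s["position"],1),"jawdeg",round(np.degrees(np.arctan2(R[1,2],R[0,2])),2),"F",np.round(s["contact_force"],1),"M",np.round(s["ft_torque"],2),"gap",round(s["finger_gap"],1)); print(np.round(R,4).tolist()); return s,R
def goto(tgt,jaw=None):
    s,R=st(); d=R.T@(np.array(tgt)-s["position"]); print("dp",np.round(d,1))
    if jaw is not None:
        a=np.radians(jaw); z=np.array([np.cos(a),np.sin(a),0]); x=np.array([0,0,-1.]); T=np.stack([x,np.cross(z,x),z],1)
        print("rot",np.round(np.degrees(cv2.Rodrigues(R.T@T)[0].ravel()),2))
E
python3 -c "
from h import *
goto([480,-30,430],30)"
```

```text
t 0.82 q [ 1.17  0.22 -0.3   1.74  0.07  1.19  0.51] tcp [ 277.3 -470.5  409.6] jawdeg -19.72 F [ 1.4 -0.7 -0.5] M [-0.06 -0.15  0.  ] gap 92.9
[[-0.0001, 0.3374, 0.9414], [-0.0008, 0.9414, -0.3374], [-1.0, -0.0008, 0.0002]]
dp [-20.7 483.   42.3]
rot [-4.972e+01 -1.000e-02  5.000e-02]
```

{"op": "carry_out", "data": {"plan": [{"claw":1,"dp":[-4,38,4],"delta_rot":[-7,0,0]},{"claw":1,"dp":[-8,76,8],"delta_rot":[-14,0,0]},{"claw":1,"dp":[-12,114,12],"delta_rot":[-21,0,0]},{"claw":1,"dp":[-16,152,16],"delta_rot":[-28,0,0]},{"claw":1,"dp":[-20,190,20],"delta_rot":[-35,0,0]},{"claw":1,"dp":[-21,228,24],"delta_rot":[-42,0,0]},{"claw":1,"dp":[-21,266,27],"delta_rot":[-49,0,0]},{"claw":1,"dp":[-21,304,30],"delta_rot":[-56,0,0]}]}}

```text
time_s: 1.48
position: [409.7, -194.9, 429.8]
eef_rot: [[0.0, -0.592, 0.806], [-0.001, 0.806, 0.592], [-1.0, -0.001, -0.0]]
contact_force: [0.8, -1.6, -0.7]
finger_gap: 92.9
```

```bash
python3 -c "
from h import *
goto([430,-60,440],85)"
```

```text
t 1.48 q [ 0.9   0.1  -0.63  1.86  0.06  1.21  0.88] tcp [ 409.7 -194.9  429.8] jawdeg 36.3 F [ 0.8 -1.6 -0.7] M [-0.04 -0.19  0.02] gap 92.9
[[0.0002, -0.5921, 0.8059], [-0.0006, 0.8059, 0.5921], [-1.0, -0.0006, -0.0002]]
dp [-10.3  96.6  96.2]
rot [-4.87e+01 -3.00e-02  3.00e-02]
```

{"op": "carry_out", "data": {"plan": [{"claw":1,"dp":[-2,14,14],"delta_rot":[-7,0,0]},{"claw":1,"dp":[-4,28,28],"delta_rot":[-14,0,0]},{"claw":1,"dp":[-6,42,42],"delta_rot":[-21,0,0]},{"claw":1,"dp":[-8,56,56],"delta_rot":[-28,0,0]},{"claw":1,"dp":[-10,70,70],"delta_rot":[-35,0,0]},{"claw":1,"dp":[-10,84,84],"delta_rot":[-42,0,0]},{"claw":1,"dp":[-10,97,96],"delta_rot":[-48.7,0,0]},{"claw":1,"dp":[-10,97,96],"delta_rot":[-48.7,0,0]}]}}

```text
time_s: 2.15
position: [430.2, -58.4, 439.9]
eef_rot: [[0.001, -0.997, 0.082], [0.0, 0.082, 0.997], [-1.0, -0.001, 0.0]]
contact_force: [0.5, -0.4, 0.4]
finger_gap: 93.1
```

Run:
```python
from h import *
import pickle
s,R=st()
m=viewer.camera_model("wrist"); im=viewer.snapshot("wrist"); pickle.dump(m,open("w1.pkl","wb"))
cv2.imwrite("pics/w1.png",im[:,:,::-1])
```

```text
t 2.15 q [ 0.78  0.07 -0.82  1.86  0.06  1.23  1.43] tcp [430.2 -58.4 439.9] jawdeg 85.28 F [ 0.5 -0.4  0.4] M [ 0.01 -0.07 -0.02] gap 93.1
[[0.0006, -0.9966, 0.0823], [0.0004, 0.0823, 0.9966], [-1.0, -0.0006, 0.0005]]
```

View pics/w1.png

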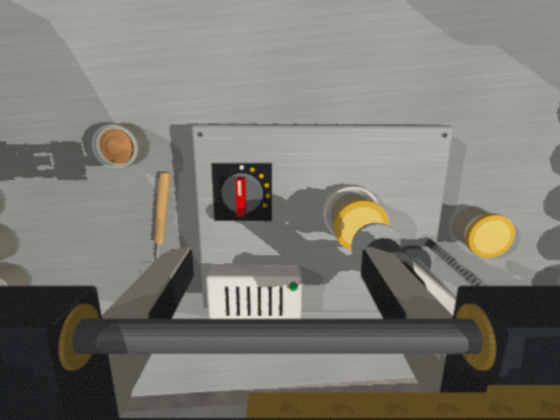

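The wrist view shows the bar at (241,194), parallel to the gripper axis, the lid at (360,222), and the head partly hidden behind the right finger. I'll shift over in y for a second view.

{"op": "carry_out", "data": {"plan": [{"claw":1,"dp":[0,4,30],"delta_rot":[0,0,0]},{"claw":1,"dp":[0,6,60],"delta_rot":[0,0,0]},{"claw":1,"dp":[0,8,90],"delta_rot":[0,0,0]},{"claw":1,"dp":[0,10,116],"delta_rot":[0,0,0]},{"claw":1,"dp":[0,10,116],"delta_rot":[0,0,0]},{"claw":1,"dp":[0,10,116],"delta_rot":[0,0,0]},{"claw":1,"dp":[0,10,116],"delta_rot":[0,0,0]},{"claw":1,"dp":[0,10,116],"delta_rot":[0,0,0]}]}}

```text
time_s: 2.87
position: [431.1, 52.9, 439.4]
eef_rot: [[-0.001, -0.995, 0.096], [-0.0, 0.096, 0.995], [-1.0, 0.001, -0.001]]
contact_force: [-0.2, -0.3, 0.7]
finger_gap: 93.0
```

Run:
```python
from h import *
import pickle
s,R=st()
m=viewer.camera_model("wrist"); im=viewer.snapshot("wrist"); pickle.dump(m,open("w2.pkl","wb"))
im=im[:,:,::-1].copy(); cv2.imwrite("pics/w2.png",im)
a=cv2.resize(im[130:290,150:360],None,fx=3.6,fy=3.6,interpolation=cv2.INTER_CUBIC);cv2.imwrite("pics/w2c.png",a)
a=cv2.resize(cv2.imread("pics/w1.png")[110:310,180:420],None,fx=3,fy=3,interpolation=cv2.INTER_CUBIC);cv2.imwrite("pics/w1c.png",a)
a=cv2.resize(im[90:240,60:240],None,fx=4,fy=4,interpolation=cv2.INTER_CUBIC);cv2.imwrite("pics/w2k.png",a)
```

```text
t 2.87 q [ 0.61  0.09 -0.92  1.86  0.07  1.23  1.14] tcp [431.1  52.9 439.4] jawdeg 84.47 F [-0.2 -0.3  0.7] M [ 0.04 -0.17 -0.  ] gap 93.0
[[-0.0006, -0.9953, 0.0963], [-0.0004, 0.0963, 0.9953], [-1.0, 0.0005, -0.0005]]
```

View pics/w2c.png

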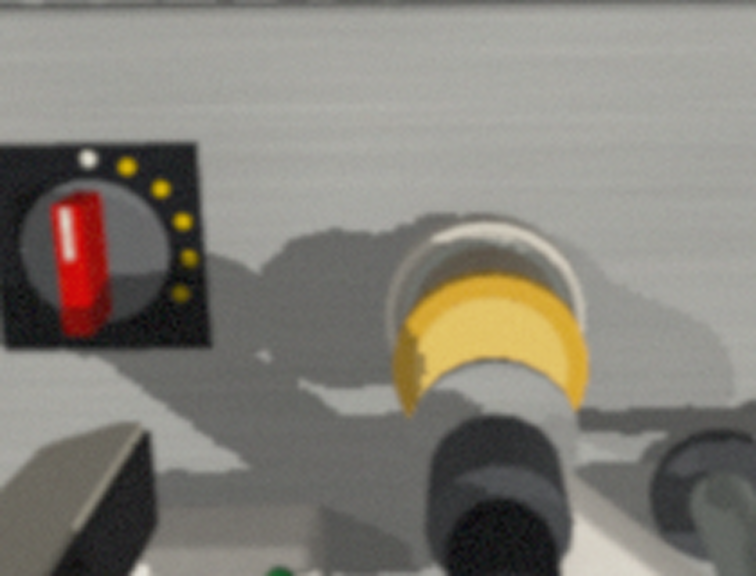

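View pics/w1c.png

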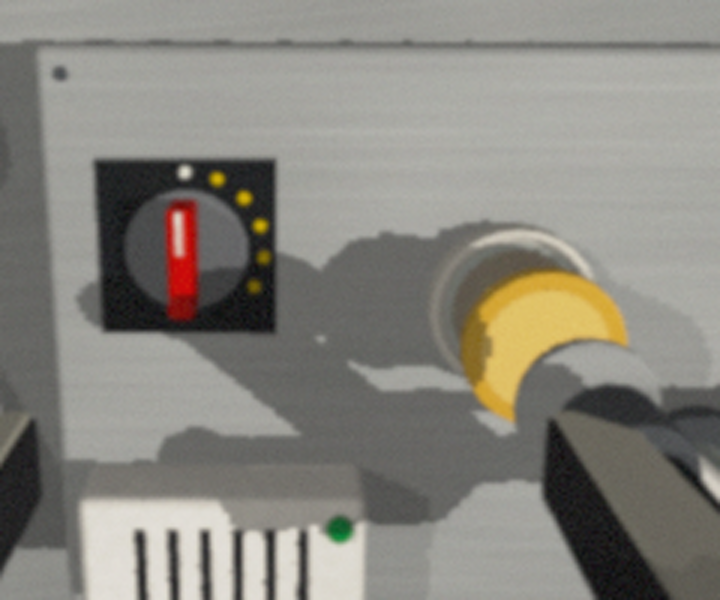

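View pics/w2k.png

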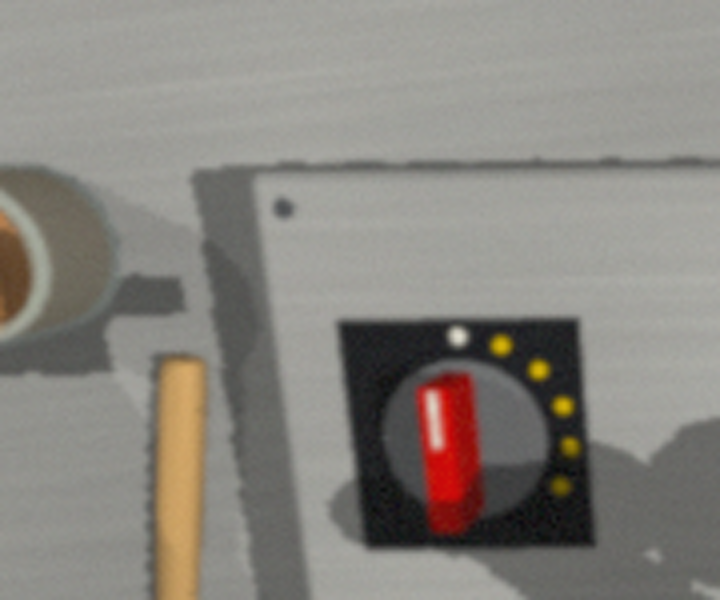

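Run:
```python
from h import *
import pickle
a=cv2.imread("pics/w2.png")[220:340,230:350]
a=np.clip(a.astype(float)*1.8,0,255).astype(np.uint8)
cv2.imwrite("pics/w2g.png",cv2.resize(a,None,fx=5,fy=5,interpolation=cv2.INTER_CUBIC))
m1=pickle.load(open("w1.pkl","rb"));m2=pickle.load(open("w2.pkl","rb"));S=viewer.camera_model("scene");D=viewer.camera_model("side")
c1=lambda u,v:np.array([180+u/3-.33,110+v/3-.33]);k2=lambda u,v:np.array([60+u/4-.4,90+v/4-.4]);c2=lambda u,v:np.array([150+u/3.6-.36,130+v/3.6-.36])
for n,a,b in [("bartop",c1(182.5,265),k2(442,458)),("bartop near",c1(183,209),k2(434,387)),("skirt",c1(187,249),k2(466,440)),("screw",c1(60,73),k2(283,208)),("whitedot",c1(185,173),k2(458,337)),("lidtop",c1(546,342),c2(492,367)),("rimtop c",c1(515,0),c2(485,0))]:
    print(n,tri([(m1,a),(m2,b)]))
```

```text
bartop (array([ 470.26520059, -118.47891618,  111.16059023]), array([-0.03, -0.4 ,  0.03,  0.4 ]))
bartop near (array([ 440.61668422, -114.22494296,  116.67243626]), array([-0.01, -0.08,  0.01,  0.08]))
skirt (array([ 470.9577917 , -119.72260917,   75.95658372]), array([ 0.01,  0.2 , -0.02, -0.2 ]))
screw (array([ 371.14216909, -176.40125194,   71.76339916]), array([-0.  , -0.05,  0.  ,  0.05]))
whitedot (array([ 429.17909799, -116.58623797,   71.60286677]), array([-0.01, -0.12,  0.01,  0.12]))
lidtop (array([514.8442376 ,  58.00846185, 154.1785661 ]), array([ 0.08,  1.15, -0.1 , -1.16]))
rimtop c (array([365.67939606,  70.05795284,  46.45230326]), array([ 0.54,  7.28, -0.65, -7.3 ]))
```

View pics/w2g.png

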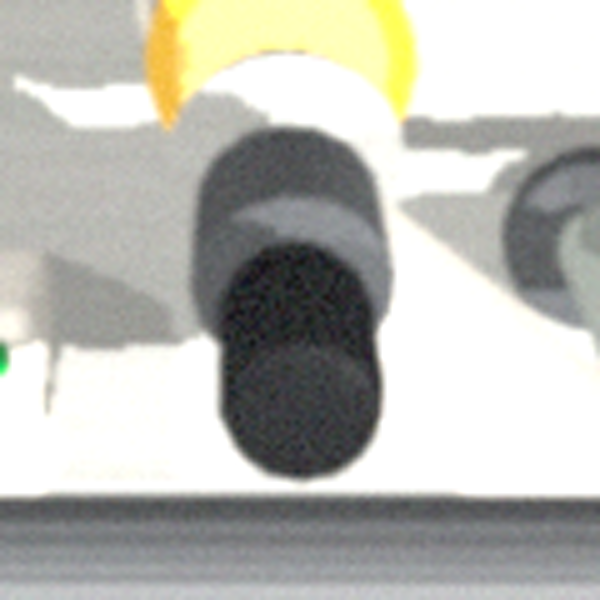

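Run:
```python
from h import *
import pickle
m2=pickle.load(open("w2.pkl","rb"));S=viewer.camera_model("scene");D=viewer.camera_model("side")
s=lambda u,v:np.array([160+u/3.4-.35,140+v/3.4-.35])
d=lambda u,v:np.array([190+u/3-.33,130+v/3-.33])
g=lambda u,v:np.array([230+u/5-.4,220+v/5-.4])
print(tri([(m2,g(302,411)),(S,s(452,71)),(D,d(292,123))]),tri([(m2,g(302,411)),(S,s(452,71))]),tri([(m2,g(302,411)),(D,d(292,123))]))
C=-m2["R"].T@m2["t"]; print(C)
goto([516.5,58,430],85.3)
```

```text
(array([516.46537832,  56.49706765, 341.19279179]), array([ 0.33,  0.06, -0.5 ,  0.19,  0.53, -0.02])) (array([516.12563481,  56.39818356, 341.57174208]), array([ 0.21, -0.03, -0.52, -0.04])) (array([517.20686938,  56.23095728, 340.11405107]), array([0.07, 0.15, 0.36, 0.25]))
[352.24111584  60.03784842 604.7078426 ]
t 2.92 q [ 0.61  0.09 -0.92  1.86  0.07  1.23  1.14] tcp [431.1  53.  439.4] jawdeg 84.49 F [ 0.  -0.4  0.6] M [ 0.05 -0.1   0.02] gap 93.0
[[-0.0005, -0.9954, 0.0961], [-0.0003, 0.0961, 0.9954], [-1.0, 0.0004, -0.0004]]
dp [  9.3 -84.5  13.2]
rot [-0.81 -0.02 -0.03]
```

The grip's top centre comes out at (516.5, 57, 341.5), so the head_grip point is at z≈321. The bar centre is at (470.5,-118.7), with its top at about z≈112. Next I go above the grip.

{"op": "carry_out", "data": {"plan": [{"claw":1,"dp":[0,-20,3],"delta_rot":[0,0,0]},{"claw":1,"dp":[0,-40,6],"delta_rot":[0,0,0]},{"claw":1,"dp":[0,-60,9],"delta_rot":[0,0,0]},{"claw":1,"dp":[0,-75,12],"delta_rot":[0,0,0]},{"claw":1,"dp":[5,-85,12],"delta_rot":[0,0,0]},{"claw":1,"dp":[20,-85,12],"delta_rot":[0,0,0]},{"claw":1,"dp":[40,-85,12],"delta_rot":[0,0,0]},{"claw":1,"dp":[40,-85,12],"delta_rot":[0,0,0]}]}}

```text
time_s: 3.58
position: [515.3, 56.9, 396.2]
eef_rot: [[-0.005, -0.996, 0.094], [-0.001, 0.094, 0.996], [-1.0, 0.005, -0.001]]
contact_force: [-0.6, -0.1, -0.7]
finger_gap: 92.8
```

Run:
```python
from h import *
goto([516.5,57,305],85.3)
im=viewer.snapshot("wrist")[:,:,::-1]; cv2.imwrite("pics/w3.png",im)
```

```text
t 3.58 q [ 0.49  0.28 -0.9   1.78  0.23  1.2   0.99] tcp [515.3  56.9 396.2] jawdeg 84.59 F [-0.6 -0.1 -0.7] M [-0.01 -0.1  -0.02] gap 92.8
[[-0.0053, -0.9955, 0.0943], [-0.0008, 0.0943, 0.9955], [-1.0, 0.0052, -0.0013]]
dp [91.2 -1.6  0.3]
rot [-0.71 -0.07 -0.3 ]
```

View pics/w3.png

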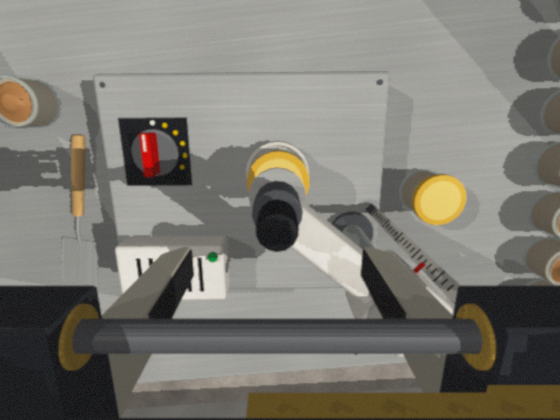

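The grip's top is at (277,230), centred between the fingers. I'll go down and check against the projection.

Run:
```python
from h import *
m=viewer.camera_model("wrist"); s=readout.read_state()
print(proj(0,s["position"],m),proj(0,[516.5,57,341.5],m))
```

```text
[277.67326671 264.1876593 ] [277.09137011 230.83358105]
```

{"op": "carry_out", "data": {"plan": [{"claw":1,"dp":[20,-1,0],"delta_rot":[0,0,0]},{"claw":1,"dp":[40,-1.5,0],"delta_rot":[0,0,0]},{"claw":1,"dp":[60,-1.5,0],"delta_rot":[-0.5,0,0]},{"claw":1,"dp":[75,-1.5,0],"delta_rot":[-0.7,0,-0.3]},{"claw":1,"dp":[85,-1.5,0],"delta_rot":[-0.7,0,-0.3]},{"claw":1,"dp":[91,-1.5,0],"delta_rot":[-0.7,0,-0.3]},{"claw":1,"dp":[91,-1.5,0],"delta_rot":[-0.7,0,-0.3]},{"claw":1,"dp":[91,-1.5,0],"delta_rot":[-0.7,0,-0.3]}]}}

```text
time_s: 4.3
position: [518.6, 58.6, 309.4]
eef_rot: [[0.006, -0.997, 0.081], [-0.0, 0.081, 0.997], [-1.0, -0.006, 0.0]]
contact_force: [-0.4, -0.3, -0.3]
finger_gap: 93.1
```

Run:
```python
from h import *
goto([516.5,57,305],85.3)
for n in ["side","scene"]:
    im=viewer.snapshot(n)[:,:,::-1]; cv2.imwrite(f"pics/{n}4.png",im)
a=cv2.imread("pics/side4.png")[100:300,190:400]
cv2.imwrite("pics/d4.png",cv2.resize(a,None,fx=3,fy=3,interpolation=cv2.INTER_CUBIC))
```

```text
t 4.3 q [ 0.44  0.36 -0.87  1.92  0.33  1.01  0.91] tcp [518.6  58.6 309.4] jawdeg 85.35 F [-0.4 -0.3 -0.3] M [ 0.05 -0.16  0.03] gap 93.1
[[0.0059, -0.9967, 0.0811], [-0.0004, 0.0811, 0.9967], [-1.0, -0.0059, 0.0001]]
dp [ 4.3  2.  -1.7]
rot [0.05 0.01 0.34]
```

View pics/d4.png

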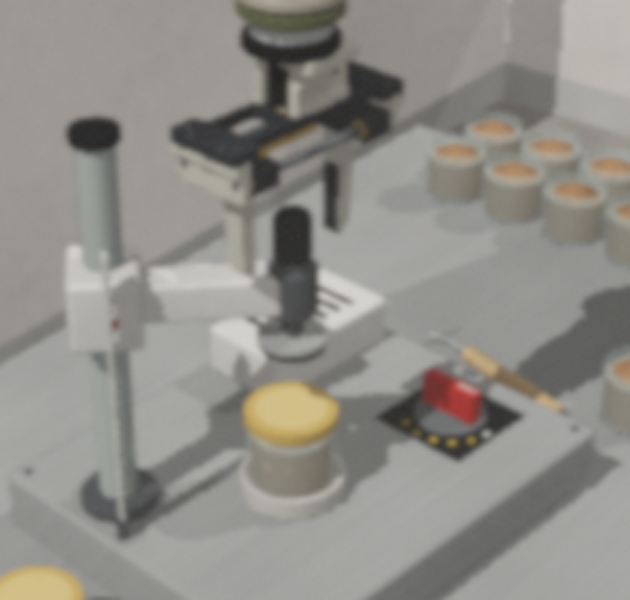

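{"op": "carry_out", "data": {"plan": [{"claw":1,"dp":[2,1,-1],"delta_rot":[0,0,0]},{"claw":0,"dp":[3,1.5,-1.5],"delta_rot":[0,0,0]},{"claw":-1,"dp":[3,1.5,-1.5],"delta_rot":[0,0,0]},{"claw":-1,"dp":[3,1.5,-1.5],"delta_rot":[0,0,0]},{"claw":-1,"dp":[3,1.5,-1.5],"delta_rot":[0,0,0]},{"claw":-1,"dp":[3,1.5,-1.5],"delta_rot":[0,0,0]},{"claw":-1,"dp":[3,1.5,-1.5],"delta_rot":[0,0,0]},{"claw":-1,"dp":[3,1.5,-1.5],"delta_rot":[0,0,0]}], "force": 25}}

```text
time_s: 5.07
position: [516.6, 57.2, 305.6]
eef_rot: [[0.005, -0.997, 0.081], [-0.0, 0.081, 0.997], [-1.0, -0.005, -0.0]]
contact_force: [-0.6, -0.4, -0.4]
finger_gap: 51.1
```

```bash
python3 -c "
from h import *
st()"
```

```text
t 5.07 q [ 0.44  0.36 -0.87  1.93  0.33  1.    0.91] tcp [516.6  57.2 305.6] jawdeg 85.37 F [-0.6 -0.4 -0.4] M [ 0.01 -0.19 -0.06] gap 51.1
[[0.0052, -0.9967, 0.0807], [-0.0004, 0.0807, 0.9967], [-1.0, -0.0052, -0.0]]
```

{"op": "carry_out", "data": {"plan": [{"claw":-1,"dp":[0,0,0],"delta_rot":[0,0,0]},{"claw":-1,"dp":[0,0,0],"delta_rot":[0,0,0]},{"claw":-1,"dp":[0,0,0],"delta_rot":[0,0,0]},{"claw":-1,"dp":[0,0,0],"delta_rot":[0,0,0]},{"claw":-1,"dp":[0,0,0],"delta_rot":[0,0,0]},{"claw":-1,"dp":[0,0,0],"delta_rot":[0,0,0]},{"claw":-1,"dp":[0,0,0],"delta_rot":[0,0,0]},{"claw":-1,"dp":[0,0,0],"delta_rot":[0,0,0]}]}}

```text
time_s: 5.73
position: [516.6, 56.7, 305.6]
eef_rot: [[0.005, -0.997, 0.081], [-0.001, 0.081, 0.997], [-1.0, -0.005, -0.001]]
contact_force: [-1.8, -3.5, 1.0]
finger_gap: 31.4
```

```bash
python3 -c "
from h import *
st()"
```

```text
t 5.73 q [ 0.44  0.36 -0.87  1.93  0.33  1.    0.91] tcp [516.6  56.7 305.6] jawdeg 85.35 F [-1.8 -3.5  1. ] M [-0.74 -0.03  0.05] gap 31.4
[[0.005, -0.9967, 0.081], [-0.0011, 0.081, 0.9967], [-1.0, -0.0051, -0.0007]]
```

{"op": "carry_out", "data": {"plan": [{"claw":-1,"dp":[6,0,0],"delta_rot":[0,0,0]},{"claw":-1,"dp":[13,0,0],"delta_rot":[0,0,0]},{"claw":-1,"dp":[20,0,0],"delta_rot":[0,0,0]},{"claw":-1,"dp":[27,0,0],"delta_rot":[0,0,0]},{"claw":-1,"dp":[34,0,0],"delta_rot":[0,0,0]},{"claw":-1,"dp":[40,0,0],"delta_rot":[0,0,0]},{"claw":-1,"dp":[45,0,0],"delta_rot":[0,0,0]},{"claw":-1,"dp":[45,0,0],"delta_rot":[0,0,0]}]}}

```text
time_s: 6.4
position: [516.6, 56.7, 259.6]
eef_rot: [[0.004, -0.997, 0.081], [-0.001, 0.081, 0.997], [-1.0, -0.004, -0.0]]
contact_force: [2.8, -2.4, -11.2]
finger_gap: 31.9
```

Run:
```python
from h import *
st()
im=viewer.snapshot("side")[:,:,::-1]; cv2.imwrite(f"pics/side5.png",im)
a=im[130:290,220:360]
cv2.imwrite("pics/d5.png",cv2.resize(a,None,fx=3.7,fy=3.7,interpolation=cv2.INTER_CUBIC))
```

```text
t 6.4 q [ 0.4   0.41 -0.84  1.99  0.39  0.91  0.85] tcp [516.6  56.7 259.6] jawdeg 85.36 F [  2.8  -2.4 -11.2] M [-0.49 -0.79 -0.03] gap 31.9
[[0.0041, -0.9967, 0.0809], [-0.0007, 0.0809, 0.9967], [-1.0, -0.0042, -0.0003]]
```

View pics/d5.png

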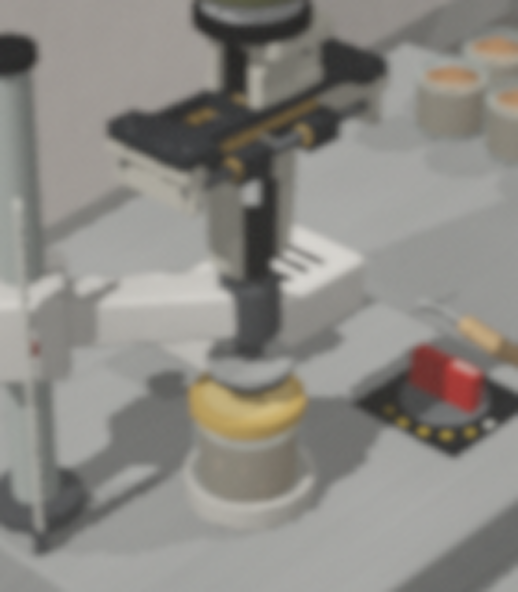

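{"op": "carry_out", "data": {"plan": [{"claw":-1,"dp":[1,0,0],"delta_rot":[0,0,0]},{"claw":-1,"dp":[2,0,0],"delta_rot":[0,0,0]},{"claw":-1,"dp":[3,0,0],"delta_rot":[0,0,0]},{"claw":-1,"dp":[4,0,0],"delta_rot":[0,0,0]},{"claw":-1,"dp":[5,0,0],"delta_rot":[0,0,0]},{"claw":-1,"dp":[6,0,0],"delta_rot":[0,0,0]},{"claw":-1,"dp":[7,0,0],"delta_rot":[0,0,0]},{"claw":-1,"dp":[8,0,0],"delta_rot":[0,0,0]}]}}

```text
time_s: 7.12
position: [516.6, 56.7, 253.1]
eef_rot: [[0.005, -0.997, 0.081], [-0.002, 0.081, 0.997], [-1.0, -0.005, -0.001]]
contact_force: [-3.0, -5.3, 3.8]
finger_gap: 31.8
```

{"op": "carry_out", "data": {"plan": [{"claw":-1,"dp":[0.4,0,0],"delta_rot":[0,0,0]},{"claw":-1,"dp":[0.8,0,0],"delta_rot":[0,0,0]},{"claw":-1,"dp":[1.2,0,0],"delta_rot":[0,0,0]},{"claw":-1,"dp":[1.6,0,0],"delta_rot":[0,0,0]},{"claw":-1,"dp":[2,0,0],"delta_rot":[0,0,0]},{"claw":-1,"dp":[2.4,0,0],"delta_rot":[0,0,0]},{"claw":-1,"dp":[2.8,0,0],"delta_rot":[0,0,0]},{"claw":-1,"dp":[3.2,0,0],"delta_rot":[0,0,0]}]}}

```text
time_s: 7.78
position: [516.6, 56.7, 249.9]
eef_rot: [[0.005, -0.997, 0.081], [-0.002, 0.081, 0.997], [-1.0, -0.005, -0.001]]
contact_force: [-2.4, -6.3, 4.6]
finger_gap: 31.4
```

Run:
```python
from h import *
st()
im=viewer.snapshot("side")[:,:,::-1]; cv2.imwrite(f"pics/side6.png",im)
a=im[220:280,255:325]
cv2.imwrite("pics/d6.png",cv2.resize(a,None,fx=9,fy=9,interpolation=cv2.INTER_CUBIC))
```

```text
t 7.78 q [ 0.39  0.42 -0.83  2.    0.4   0.89  0.83] tcp [516.6  56.7 249.9] jawdeg 85.34 F [-2.4 -6.3  4.6] M [-0.98  0.39 -0.01] gap 31.4
[[0.0048, -0.9967, 0.0812], [-0.0015, 0.0812, 0.9967], [-1.0, -0.0049, -0.0012]]
```

View pics/d6.png

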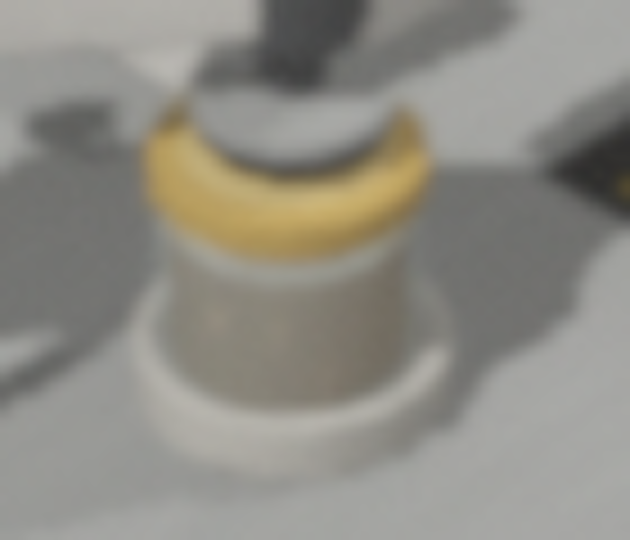

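{"op": "carry_out", "data": {"plan": [{"claw":-1,"dp":[0.4,0,0],"delta_rot":[0,0,0]},{"claw":-1,"dp":[0.8,0,0],"delta_rot":[0,0,0]},{"claw":-1,"dp":[1.2,0,0],"delta_rot":[0,0,0]},{"claw":-1,"dp":[1.6,0,0],"delta_rot":[0,0,0]},{"claw":-1,"dp":[1.8,0,0],"delta_rot":[0,0,0]},{"claw":-1,"dp":[2,0,0],"delta_rot":[0,0,0]},{"claw":-1,"dp":[2.2,0,0],"delta_rot":[0,0,0]},{"claw":-1,"dp":[2.4,0,0],"delta_rot":[0,0,0]}]}}

```text
time_s: 8.5
position: [516.6, 56.7, 247.5]
eef_rot: [[0.005, -0.997, 0.081], [-0.002, 0.081, 0.997], [-1.0, -0.005, -0.001]]
contact_force: [-2.2, -5.1, 4.3]
finger_gap: 31.7
```

{"op": "carry_out", "data": {"plan": [{"claw":-1,"dp":[0.4,0,0],"delta_rot":[0,0,0]},{"claw":-1,"dp":[0.8,0,0],"delta_rot":[0,0,0]},{"claw":-1,"dp":[1.2,0,0],"delta_rot":[0,0,0]},{"claw":-1,"dp":[1.6,0,0],"delta_rot":[0,0,0]},{"claw":-1,"dp":[1.8,0,0],"delta_rot":[0,0,0]},{"claw":-1,"dp":[2,0,0],"delta_rot":[0,0,0]},{"claw":-1,"dp":[2.2,0,0],"delta_rot":[0,0,0]},{"claw":-1,"dp":[2.4,0,0],"delta_rot":[0,0,0]}]}}

```text
time_s: 9.17
position: [516.6, 56.7, 245.1]
eef_rot: [[0.005, -0.997, 0.081], [-0.002, 0.081, 0.997], [-1.0, -0.005, -0.001]]
contact_force: [-2.8, -4.3, 4.3]
finger_gap: 31.4
```

{"op": "carry_out", "data": {"plan": [{"claw":-1,"dp":[0.4,0,0],"delta_rot":[0,0,0]},{"claw":-1,"dp":[0.8,0,0],"delta_rot":[0,0,0]},{"claw":-1,"dp":[1.2,0,0],"delta_rot":[0,0,0]},{"claw":-1,"dp":[1.6,0,0],"delta_rot":[0,0,0]},{"claw":-1,"dp":[1.8,0,0],"delta_rot":[0,0,0]},{"claw":-1,"dp":[2,0,0],"delta_rot":[0,0,0]},{"claw":-1,"dp":[2.2,0,0],"delta_rot":[0,0,0]},{"claw":-1,"dp":[2.4,0,0],"delta_rot":[0,0,0]}]}}

```text
time_s: 9.83
position: [516.6, 56.7, 242.7]
eef_rot: [[0.005, -0.997, 0.081], [-0.002, 0.081, 0.997], [-1.0, -0.005, -0.001]]
contact_force: [-2.7, -4.6, 4.9]
finger_gap: 31.6
```

Run:
```python
from h import *
st()
im=viewer.snapshot("side")[:,:,::-1]; cv2.imwrite(f"pics/side7.png",im)
a=im[220:280,255:325]
cv2.imwrite("pics/d7.png",cv2.resize(a,None,fx=9,fy=9,interpolation=cv2.INTER_CUBIC))
```

```text
t 9.83 q [ 0.39  0.43 -0.83  2.01  0.41  0.88  0.82] tcp [516.6  56.7 242.7] jawdeg 85.35 F [-2.7 -4.6  4.9] M [-1.    0.48  0.01] gap 31.6
[[0.0047, -0.9967, 0.0811], [-0.0015, 0.0811, 0.9967], [-1.0, -0.0049, -0.0012]]
```

View pics/d7.png

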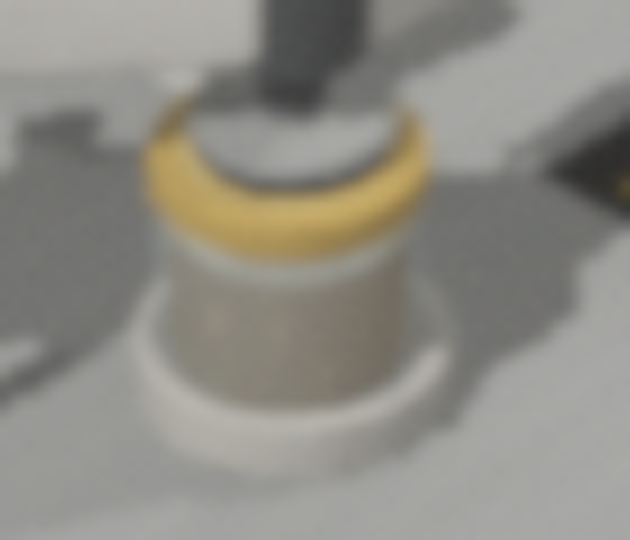

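The pad's lower edge is at y≈193 in the crop, about 13 px lower than before, and almost on the lid. Force is still at the free-slide level, so I continue.

{"op": "carry_out", "data": {"plan": [{"claw":-1,"dp":[0.4,0,0],"delta_rot":[0,0,0]},{"claw":-1,"dp":[0.8,0,0],"delta_rot":[0,0,0]},{"claw":-1,"dp":[1.2,0,0],"delta_rot":[0,0,0]},{"claw":-1,"dp":[1.4,0,0],"delta_rot":[0,0,0]},{"claw":-1,"dp":[1.6,0,0],"delta_rot":[0,0,0]},{"claw":-1,"dp":[1.8,0,0],"delta_rot":[0,0,0]},{"claw":-1,"dp":[1.9,0,0],"delta_rot":[0,0,0]},{"claw":-1,"dp":[2,0,0],"delta_rot":[0,0,0]}]}}

```text
time_s: 10.55
position: [516.6, 56.7, 241.0]
eef_rot: [[0.005, -0.997, 0.081], [-0.002, 0.081, 0.997], [-1.0, -0.005, -0.001]]
contact_force: [-4.6, -5.9, 8.3]
finger_gap: 31.4
```

{"op": "carry_out", "data": {"plan": [{"claw":-1,"dp":[0.4,0,0],"delta_rot":[0,0,0]},{"claw":-1,"dp":[0.8,0,0],"delta_rot":[0,0,0]},{"claw":-1,"dp":[1.2,0,0],"delta_rot":[0,0,0]},{"claw":-1,"dp":[1.4,0,0],"delta_rot":[0,0,0]},{"claw":-1,"dp":[1.6,0,0],"delta_rot":[0,0,0]},{"claw":-1,"dp":[1.8,0,0],"delta_rot":[0,0,0]},{"claw":-1,"dp":[1.9,0,0],"delta_rot":[0,0,0]},{"claw":-1,"dp":[2,0,0],"delta_rot":[0,0,0]}]}}

```text
time_s: 11.22
position: [516.6, 56.7, 239.1]
eef_rot: [[0.005, -0.997, 0.081], [-0.002, 0.081, 0.997], [-1.0, -0.005, -0.001]]
contact_force: [-4.1, -5.4, 9.0]
finger_gap: 31.6
```

{"op": "carry_out", "data": {"plan": [{"claw":-1,"dp":[0.4,0,0],"delta_rot":[0,0,0]},{"claw":-1,"dp":[0.8,0,0],"delta_rot":[0,0,0]},{"claw":-1,"dp":[1.2,0,0],"delta_rot":[0,0,0]},{"claw":-1,"dp":[1.4,0,0],"delta_rot":[0,0,0]},{"claw":-1,"dp":[1.6,0,0],"delta_rot":[0,0,0]},{"claw":-1,"dp":[1.8,0,0],"delta_rot":[0,0,0]},{"claw":-1,"dp":[1.8,0,0],"delta_rot":[0,0,0]},{"claw":-1,"dp":[1.8,0,0],"delta_rot":[0,0,0]}]}}

```text
time_s: 11.88
position: [516.6, 56.7, 237.3]
eef_rot: [[0.005, -0.997, 0.081], [-0.002, 0.081, 0.997], [-1.0, -0.005, -0.001]]
contact_force: [-4.8, -5.9, 9.1]
finger_gap: 31.9
```

Run:
```python
from h import *
st()
im=viewer.snapshot("side")[:,:,::-1]; cv2.imwrite(f"pics/side8.png",im)
a=im[200:260,255:325]; b=cv2.imread("pics/side7.png")[200:260,255:325]
cv2.imwrite("pics/d8.png",cv2.resize(np.hstack([b,a]),None,fx=5.7,fy=5.7,interpolation=cv2.INTER_CUBIC))
```

```text
t 11.88 q [ 0.38  0.43 -0.82  2.01  0.42  0.86  0.82] tcp [516.6  56.7 237.3] jawdeg 85.34 F [-4.8 -5.9  9.1] M [-1.09  0.78 -0.01] gap 31.9
[[0.005, -0.9967, 0.0813], [-0.0019, 0.0813, 0.9967], [-1.0, -0.0051, -0.0015]]
```

View pics/d8.png

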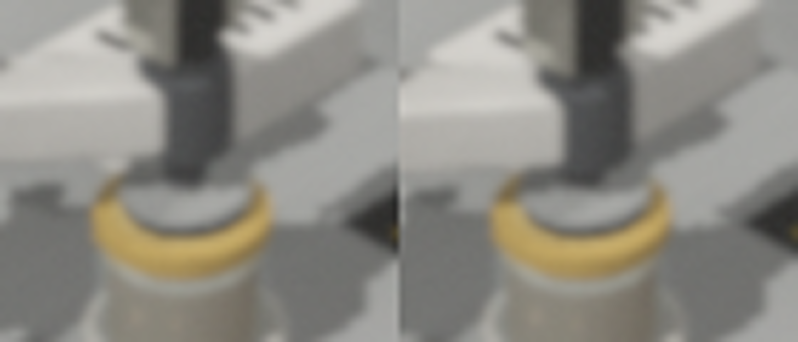

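The pad hasn't moved on the lid (y≈238 in both crops) while the arm and nose dropped further, so the foot is pressed in by about 5 mm, and force has risen from 4.5 to 9 N. I release the grip.

{"op": "carry_out", "data": {"plan": [{"claw":0.6,"dp":[0,0,0],"delta_rot":[0,0,0]},{"claw":0.6,"dp":[0,0,0],"delta_rot":[0,0,0]},{"claw":0.6,"dp":[0,0,0],"delta_rot":[0,0,0]},{"claw":0.6,"dp":[0,0,0],"delta_rot":[0,0,0]},{"claw":0.6,"dp":[0,0,0],"delta_rot":[0,0,0]},{"claw":0.6,"dp":[0,0,0],"delta_rot":[0,0,0]},{"claw":0.6,"dp":[0,0,0],"delta_rot":[0,0,0]},{"claw":0.6,"dp":[0,0,0],"delta_rot":[0,0,0]}]}}

```text
time_s: 12.6
position: [517.0, 57.2, 236.4]
eef_rot: [[0.005, -0.997, 0.081], [-0.0, 0.081, 0.997], [-1.0, -0.005, 0.0]]
contact_force: [0.2, 0.3, 0.0]
finger_gap: 73.8
```

Run:
```python
from h import *
st()
im=viewer.snapshot("side")[:,:,::-1]; cv2.imwrite(f"pics/side9.png",im)
a=im[150:260,240:340]
cv2.imwrite("pics/d9.png",cv2.resize(a,None,fx=5.4,fy=5.4,interpolation=cv2.INTER_CUBIC))
```

```text
t 12.6 q [ 0.38  0.43 -0.82  2.01  0.42  0.86  0.81] tcp [517.   57.2 236.4] jawdeg 85.37 F [0.2 0.3 0. ] M [ 0.06 -0.13  0.02] gap 73.8
[[0.0051, -0.9967, 0.0807], [-0.0003, 0.0807, 0.9967], [-1.0, -0.0051, 0.0001]]
```

View pics/d9.png

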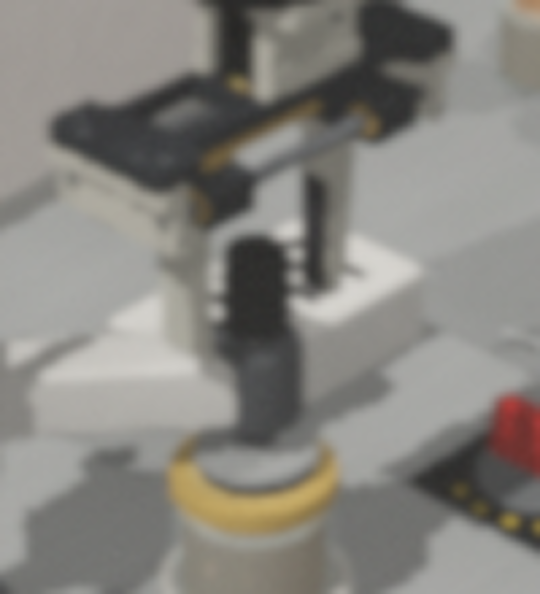

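{"op": "carry_out", "data": {"plan": [{"claw":0.6,"dp":[-15,0,0],"delta_rot":[0,0,0]},{"claw":0.6,"dp":[-35,0,0],"delta_rot":[0,0,0]},{"claw":0.6,"dp":[-55,0,0],"delta_rot":[0,0,0]},{"claw":0.3,"dp":[-68,0,0],"delta_rot":[0,0,0]},{"claw":0.3,"dp":[-70,4,-20],"delta_rot":[0,0,0]},{"claw":0.3,"dp":[-70,11,-60],"delta_rot":[0,0,0]},{"claw":0.3,"dp":[-70,18,-100],"delta_rot":[0,0,0]},{"claw":0.3,"dp":[-70,25,-140],"delta_rot":[0,0,0]}]}}

```text
time_s: 13.32
position: [479.8, -81.4, 306.4]
eef_rot: [[0.006, -0.997, 0.079], [-0.001, 0.079, 0.997], [-1.0, -0.006, -0.0]]
contact_force: [0.6, -1.7, 0.4]
finger_gap: 60.3
```

```bash
python3 -c "
from h import *
goto([470.7,-118.9,150],85.3)"
```

```text
t 13.32 q [ 0.74  0.3  -0.87  1.99  0.28  0.97  1.22] tcp [479.8 -81.4 306.4] jawdeg 85.46 F [ 0.6 -1.7  0.4] M [-0.09 -0.17 -0.02] gap 60.3
[[0.0056, -0.9968, 0.0792], [-0.0006, 0.0792, 0.9969], [-1.0, -0.0056, -0.0002]]
dp [156.4   7.  -38. ]
rot [ 0.16 -0.01  0.32]
```

{"op": "carry_out", "data": {"plan": [{"claw":0.2,"dp":[20,3,-20],"delta_rot":[0,0,0]},{"claw":0.2,"dp":[50,6,-38],"delta_rot":[0,0,0]},{"claw":0.2,"dp":[80,7,-38],"delta_rot":[0,0,0]},{"claw":0.2,"dp":[110,7,-38],"delta_rot":[0,0,0]},{"claw":0.2,"dp":[135,7,-38],"delta_rot":[0,0,0.3]},{"claw":0.2,"dp":[150,7,-38],"delta_rot":[0,0,0.3]},{"claw":0.2,"dp":[156,7,-38],"delta_rot":[0,0,0.3]},{"claw":0.2,"dp":[156,7,-38],"delta_rot":[0,0,0.3]}]}}

```text
time_s: 13.98
position: [470.7, -117.5, 149.2]
eef_rot: [[-0.002, -0.997, 0.08], [0.001, 0.08, 0.997], [-1.0, 0.002, 0.001]]
contact_force: [-0.2, 0.6, -0.2]
finger_gap: 55.7
```

Run:
```python
from h import *
goto([470.7,-118.9,84],85.3)
m=viewer.camera_model("wrist")
im=viewer.snapshot("wrist")[:,:,::-1]; cv2.imwrite("pics/w10.png",im)
s=readout.read_state(); print(proj(0,s["position"],m),proj(0,[470.7,-118.9,112],m),proj(0,[470.7,-118.9,84],m))
```

```text
t 13.98 q [ 0.64  0.5  -0.71  2.17  0.54  0.65  1.04] tcp [ 470.7 -117.5  149.2] jawdeg 85.4 F [-0.2  0.6 -0.2] M [ 0.07 -0.15 -0.06] gap 55.7
[[-0.0021, -0.9968, 0.0801], [0.0008, 0.0801, 0.9968], [-1.0, 0.0022, 0.0006]]
dp [65.2 -0.3 -1.5]
rot [ 0.1   0.03 -0.12]
[277.73824866 265.91802967] [275.30486903 239.80699477] [275.43464914 226.03961732]
```

View pics/w10.png

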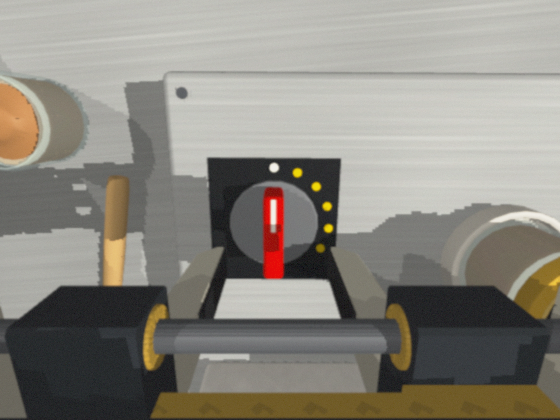

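The bar's top runs along col ≈273.5, rows 200–277, parallel to the fingers and about 1 mm towards -y. I lower onto it.

{"op": "carry_out", "data": {"plan": [{"claw":0,"dp":[15,0,-1],"delta_rot":[0,0,0]},{"claw":0,"dp":[30,0,-2],"delta_rot":[0,0,0]},{"claw":0,"dp":[42,0,-2],"delta_rot":[0,0,0]},{"claw":0,"dp":[52,0,-2],"delta_rot":[0,0,0]},{"claw":0,"dp":[60,0,-2],"delta_rot":[0,0,0]},{"claw":0,"dp":[63,0,-2],"delta_rot":[0,0,0]},{"claw":0,"dp":[64,0,-2],"delta_rot":[0,0,0]},{"claw":0,"dp":[64,0,-2],"delta_rot":[0,0,0]}]}}

```text
time_s: 14.7
position: [471.2, -119.7, 86.5]
eef_rot: [[0.0, -0.997, 0.081], [-0.0, 0.081, 0.997], [-1.0, -0.0, -0.0]]
contact_force: [-0.6, 0.2, 0.0]
finger_gap: 46.3
```

Run:
```python
from h import *
goto([470.7,-119.5,84],85.3)
im=viewer.snapshot("wrist")[:,:,::-1]; cv2.imwrite("pics/w11.png",im)
im=viewer.snapshot("side")[:,:,::-1]
cv2.imwrite("pics/d11.png",cv2.resize(im[150:260,270:380],None,fx=5,fy=5,interpolation=cv2.INTER_CUBIC))
```

```text
t 14.7 q [ 0.54  0.59 -0.59  2.23  0.69  0.51  0.91] tcp [ 471.2 -119.7   86.5] jawdeg 85.38 F [-0.6  0.2  0. ] M [ 0.04 -0.17  0.04] gap 46.3
[[0.0003, -0.9967, 0.0806], [-0.0002, 0.0806, 0.9967], [-1.0, -0.0003, -0.0002]]
dp [2.5 0.5 0.2]
rot [ 0.08 -0.01  0.02]
```

View pics/w11.png

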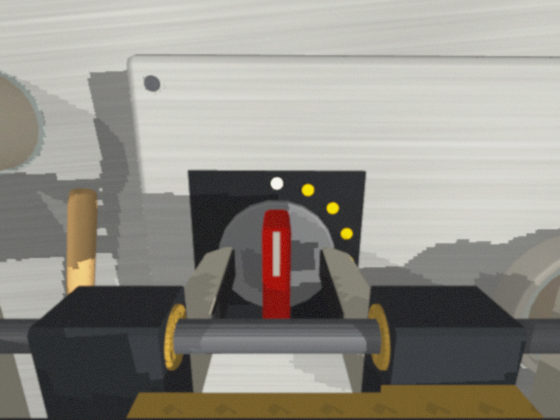

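View pics/d11.png

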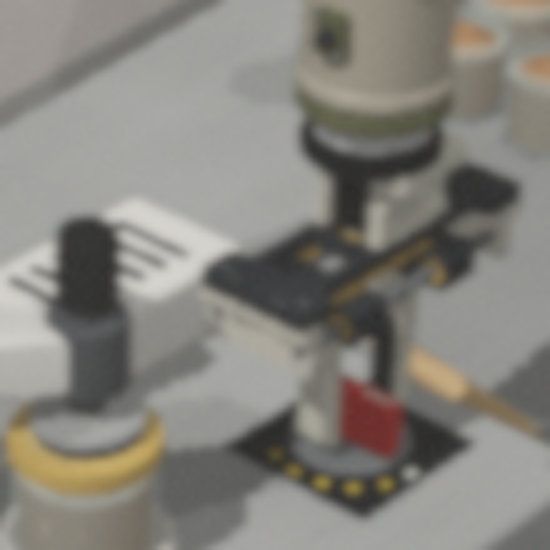

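{"op": "carry_out", "data": {"plan": [{"claw":-0.3,"dp":[2,0,0],"delta_rot":[0,0,0]},{"claw":-1,"dp":[2,0,0],"delta_rot":[0,0,0]},{"claw":-1,"dp":[2,0,0],"delta_rot":[0,0,0]},{"claw":-1,"dp":[2,0,0],"delta_rot":[0,0,0]},{"claw":-1,"dp":[2,0,0],"delta_rot":[0,0,0]},{"claw":-1,"dp":[2,0,0],"delta_rot":[0,0,0]},{"claw":-1,"dp":[2,0,0],"delta_rot":[0,0,0]},{"claw":-1,"dp":[2,0,0],"delta_rot":[0,0,0]}], "force": 40}}

```text
time_s: 15.47
position: [471.0, -120.0, 84.3]
eef_rot: [[-0.0, -0.997, 0.081], [-0.0, 0.081, 0.997], [-1.0, 0.0, -0.0]]
contact_force: [-0.4, -1.3, 1.8]
finger_gap: 13.5
```

{"op": "carry_out", "data": {"plan": [{"claw":-1,"dp":[0,0,0],"delta_rot":[0,0,0]},{"claw":-1,"dp":[0,0,0],"delta_rot":[0,0,0]},{"claw":-1,"dp":[0,0,0],"delta_rot":[0,0,0]},{"claw":-1,"dp":[0,0,0],"delta_rot":[0,0,0]},{"claw":-1,"dp":[0,0,0],"delta_rot":[0,0,0]},{"claw":-1,"dp":[0,0,0],"delta_rot":[0,0,0]},{"claw":-1,"dp":[0,0,0],"delta_rot":[0,0,0]},{"claw":-1,"dp":[0,0,0],"delta_rot":[0,0,0]}]}}

```text
time_s: 16.13
position: [471.0, -120.0, 84.3]
eef_rot: [[-0.0, -0.997, 0.081], [-0.0, 0.081, 0.997], [-1.0, 0.0, -0.0]]
contact_force: [-0.4, -3.5, 3.4]
finger_gap: 13.2
```

```bash
python3 -c "
from h import *
st()"
```

```text
t 16.13 q [ 0.54  0.59 -0.58  2.23  0.69  0.5   0.9 ] tcp [ 471.  -120.    84.3] jawdeg 85.36 F [-0.4 -3.5  3.4] M [-0.87 -0.06 -0.  ] gap 13.2
[[-0.0001, -0.9967, 0.0809], [-0.0004, 0.0809, 0.9967], [-1.0, 0.0, -0.0004]]
```

{"op": "carry_out", "data": {"plan": [{"claw":-1,"dp":[0,0,0],"delta_rot":[4,0,0]},{"claw":-1,"dp":[0,0,0],"delta_rot":[8,0,0]},{"claw":-1,"dp":[0,0,0],"delta_rot":[12,0,0]},{"claw":-1,"dp":[0,0,0],"delta_rot":[16,0,0]},{"claw":-1,"dp":[0,0,0],"delta_rot":[20,0,0]},{"claw":-1,"dp":[0,0,0],"delta_rot":[23,0,0]},{"claw":-1,"dp":[0,0,0],"delta_rot":[25,0,0]},{"claw":-1,"dp":[0,0,0],"delta_rot":[25,0,0]}]}}

```text
time_s: 16.8
position: [471.2, -119.4, 84.3]
eef_rot: [[0.0, -0.869, 0.495], [0.0, 0.495, 0.869], [-1.0, -0.0, 0.0]]
contact_force: [0.7, -1.2, 2.5]
finger_gap: 13.7
```

Run:
```python
from h import *
st()
im=viewer.snapshot("wrist")[:,:,::-1]; cv2.imwrite("pics/w12.png",im)
```

```text
t 16.8 q [ 0.46  0.57 -0.46  2.23  0.58  0.45  0.58] tcp [ 471.2 -119.4   84.3] jawdeg 60.34 F [ 0.7 -1.2  2.5] M [-0.29 -0.09  0.14] gap 13.7
[[0.0003, -0.869, 0.4949], [0.0002, 0.4949, 0.869], [-1.0, -0.0002, 0.0003]]
```

View pics/w12.png

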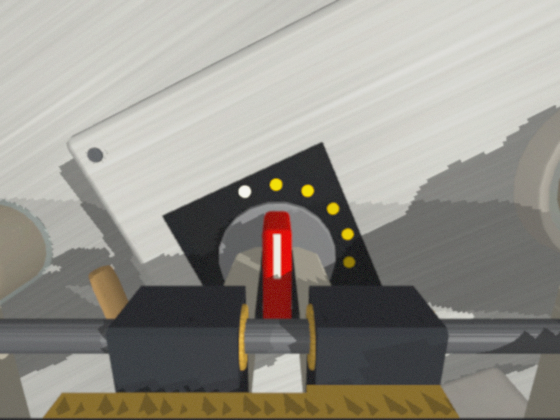

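The bar (col 277) now points at the first yellow dot (276,185), so one click is done. I continue.

{"op": "carry_out", "data": {"plan": [{"claw":-1,"dp":[0,0,0],"delta_rot":[4,0,0]},{"claw":-1,"dp":[0,0,0],"delta_rot":[8,0,0]},{"claw":-1,"dp":[0,0,0],"delta_rot":[12,0,0]},{"claw":-1,"dp":[0,0,0],"delta_rot":[16,0,0]},{"claw":-1,"dp":[0,0,0],"delta_rot":[20,0,0]},{"claw":-1,"dp":[0,0,0],"delta_rot":[23,0,0]},{"claw":-1,"dp":[0,0,0],"delta_rot":[24,0,0]},{"claw":-1,"dp":[0,0,0],"delta_rot":[24,0,0]}]}}

```text
time_s: 17.52
position: [471.6, -119.0, 84.3]
eef_rot: [[0.001, -0.595, 0.804], [0.001, 0.804, 0.595], [-1.0, -0.0, 0.001]]
contact_force: [1.8, 1.9, 1.1]
finger_gap: 13.8
```

```bash
python3 -c "
from h import *
st()"
```

```text
t 17.52 q [ 0.38  0.56 -0.35  2.24  0.46  0.41  0.29] tcp [ 471.6 -119.    84.3] jawdeg 36.5 F [1.8 1.9 1.1] M [ 0.51 -0.53  0.18] gap 13.8
[[0.0011, -0.5948, 0.8039], [0.0008, 0.8039, 0.5948], [-1.0, -0.0, 0.0013]]
```

{"op": "carry_out", "data": {"plan": [{"claw":-1,"dp":[0,0,0],"delta_rot":[4,0,0]},{"claw":-1,"dp":[0,0,0],"delta_rot":[8,0,0]},{"claw":-1,"dp":[0,0,0],"delta_rot":[12,0,0]},{"claw":-1,"dp":[0,0,0],"delta_rot":[16,0,0]},{"claw":-1,"dp":[0,0,0],"delta_rot":[19,0,0]},{"claw":-1,"dp":[0,0,0],"delta_rot":[22,0,0]},{"claw":-1,"dp":[0,0,0],"delta_rot":[23.5,0,0]},{"claw":-1,"dp":[0,0,0],"delta_rot":[23.5,0,0]}]}}

```text
time_s: 18.18
position: [472.2, -118.8, 84.3]
eef_rot: [[0.002, -0.225, 0.974], [0.001, 0.974, 0.225], [-1.0, 0.001, 0.002]]
contact_force: [4.2, 4.3, -0.8]
finger_gap: 13.8
```

Run:
```python
from h import *
st()
im=viewer.snapshot("wrist")[:,:,::-1]; cv2.imwrite("pics/w13.png",im)
im=viewer.snapshot("side")[:,:,::-1]
cv2.imwrite("pics/d13.png",cv2.resize(im[170:290,240:380],None,fx=5,fy=5,interpolation=cv2.INTER_CUBIC))
```

```text
t 18.18 q [ 0.3   0.54 -0.23  2.24  0.33  0.38  0.02] tcp [ 472.2 -118.8   84.3] jawdeg 12.97 F [ 4.2  4.3 -0.8] M [ 0.88 -0.98  0.09] gap 13.8
[[0.002, -0.2245, 0.9745], [0.001, 0.9745, 0.2245], [-1.0, 0.0005, 0.0021]]
```

View pics/w13.png

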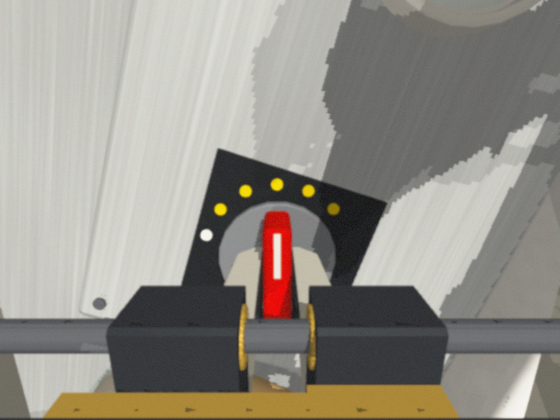

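View pics/d13.png

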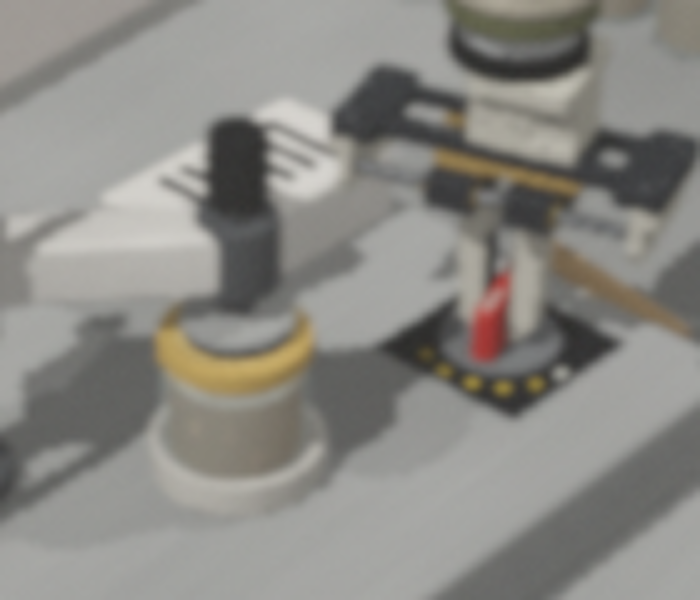

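The bar (col 277) points at the third yellow dot (277,184), and the pad still sits on the lid. One holding call to check it's steady.

{"op": "carry_out", "data": {"plan": [{"claw":-1,"dp":[0,0,0],"delta_rot":[0,0,0]},{"claw":-1,"dp":[0,0,0],"delta_rot":[0,0,0]},{"claw":-1,"dp":[0,0,0],"delta_rot":[0,0,0]},{"claw":-1,"dp":[0,0,0],"delta_rot":[0,0,0]},{"claw":-1,"dp":[0,0,0],"delta_rot":[0,0,0]},{"claw":-1,"dp":[0,0,0],"delta_rot":[0,0,0]},{"claw":-1,"dp":[0,0,0],"delta_rot":[0,0,0]},{"claw":-1,"dp":[0,0,0],"delta_rot":[0,0,0]}]}}

```text
time_s: 18.95
position: [472.2, -118.8, 84.3]
eef_rot: [[0.002, -0.226, 0.974], [0.001, 0.974, 0.226], [-1.0, 0.001, 0.002]]
contact_force: [3.6, 4.5, 0.8]
finger_gap: 14.0
```

Run:
```python
from h import *
st()
im=viewer.snapshot("wrist")[:,:,::-1]
im2=viewer.snapshot("scene")[:,:,::-1]
a=cv2.resize(im[160:300,180:380],None,fx=2,fy=2); b=cv2.resize(im2[140:280,150:350],None,fx=2,fy=2,interpolation=cv2.INTER_CUBIC)
cv2.imwrite("pics/w14.png",np.hstack([a,b]))
```

```text
t 18.95 q [ 0.3   0.55 -0.24  2.24  0.33  0.38  0.02] tcp [ 472.2 -118.8   84.3] jawdeg 13.07 F [3.6 4.5 0.8] M [ 0.91 -0.97  0.16] gap 14.0
[[0.0021, -0.2261, 0.9741], [0.0012, 0.9741, 0.2261], [-1.0, 0.0007, 0.0023]]
```

View pics/w14.png

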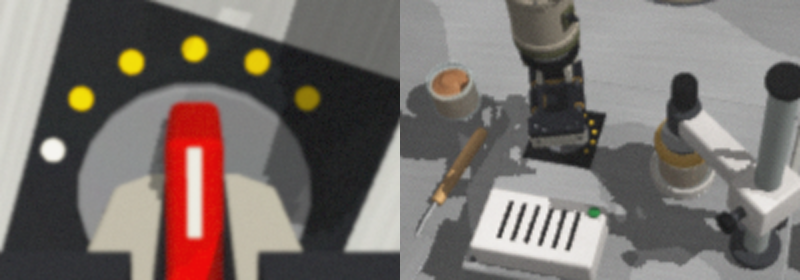

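The hold is steady: the bar points at the third yellow dot, and the head, jars and spatula haven't moved. I hand the job in.

```bash
python3 -c "
from h import *
print(workorder.finish_job())"
```

```text
the job is handed in; nothing more can be done
None
```

I lowered the capper's head by its black grip, let go, then turned the red knob to the third click. I handed the job in still gripping the knob there, at 19 s of the 48 s allowed.

- **Head:** As the foot met the lid, the push rose from about 4.5 N to about 9 N. The pad then stayed still on the lid while the head moved down roughly another 5 mm. That 5 mm comes from the gripper's height and the force; I had no direct reading of the foot. After I released the grip, the pictures showed the pad still resting on the lid and the jar in its rest.
- **Knob:** The gripper turned about 72° clockwise. The bar points at the third yellow dot and stayed there through a 0.7 s hold. The knob's spring pulled back with about 0.16 N m, close to what the task gives for the third click.
- **Other objects:** In the last scene picture, which covers the open jar, the spatula and the head, nothing had moved. It did not show the closed jar on the left, though the arm never went near it.
- **Small disagreements:** The height estimates differed by a few mm. The column top measured 418 mm against the stated 424 mm, and the lid top came out at about 151–154 mm by camera against about 158 mm at contact, so I found the contact by force. The wrist also carried a sideways push of about 6 N and a moment of about 1 N m at the end, well below the limits.

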